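# Roll down the seal bar of a candle mould

## Robot

A 7-joint arm with a two-finger parallel gripper is mounted at the origin on the work surface. World frame = base frame: x ahead of the robot, y to its left, z up, the work surface at z = 0. Lengths are in m, angles in degrees, forces in N, time in s.
With the tool pointing down it reaches from about 0.425 to 0.875 m from the base axis. Payload 9.9 kg.
Tool frame: the origin (TCP) lies on the mounting face of the last link; the fingertips stand 173 mm ahead of it and the grasp point (between the pads) lies 155 mm ahead of it (bot.nose_length is the distance from the TCP to the fingertips, in m); z points along the fingers, y is the direction in which the jaws open and shut (so a half turn about z gives the same grasp; the last joint's range is limited). The gripper opens to 85 mm and grips with 20 to 120 N. Pads are 22 mm wide; open, the fingers measure 114 mm over their backs; the gripper's body (76 mm by 85 mm) begins 54 mm behind the grasp point. The pads swing forward as they close: fully open they stand 13 mm farther back than shut.
Start: joints at [62.177, 32.985, 1.427, 82.34, -0.859, 64.687, -3.237], TCP at [0.264, -0.621, 0.405] pointing down, gripper open.
Joint ranges: [-157.87, 157.87], [-19.46, 123.44], [-87.15, 90], [11.01, 140.99], [-62.26, 242.26], [9.8, 113.94], [-161.44, 161.44]. Speed limits (degrees/s): [127.2, 127.2, 172.46, 172.46, 180, 180, 180].

## Interface

Orientations are given as a 3x3 rotation matrix whose columns are the frame's x, y, z axes.
In Python, from station import bot gives the robot as it stands. The module is installed in compiled form; this text tells all that it offers.
- The arm moves only by the tool arm_command, never from a script. Its argument "motion" is a list of rows, each an object with "xyz": the shift along the tool's x, y, z in cm, a list of three; "twist": the turn about the tool's z in degrees; "gripper": the opening, from 0 (shut) to 1 (fully open). A call has 1 to 5 rows; each row is the pose to reach, as a shift and turn from the pose measured when the call began, along the tool's axes at that moment; what a row does not reach only later rows make up. A row lasts 1/12 s, in which the tool goes at most 41.7 mm and 7.16 degrees, less where a joint would pass 70% of its speed; a pose out of reach is approached as far as the arm can. A call with a gripper value outside its range is refused whole. The fingers move at their own pace and stop on an object; the grip force is fixed at half the most. Time passes only in rows, so rows that repeat a pose let the fingers close. It gives the time, the measured TCP pose, the force and the opening at its end, in the units of the state.
- bot.get_state(): the state, without advancing time (a new reading comes with each control period).
- bot.capture(name): name is "scene" or "top" or "wrist"; returns (picture, depth): 384x512x3 uint8, red, green, blue; 384x512 float32, m along the optical axis (not along the pixel's ray), 0 where there is no reading.
- bot.camera_info(name): a dict with "camera_matrix" (3x3 intrinsics, pixels), "rvec" (rotation vector, rad) and "tvec" (3), from world to camera coordinates, as OpenCV has them. Camera axes: x right, y down, z forward; pixel columns grow to the right and rows downward; lengths in m; the calibration is good to about 2 mm. A picture is of the moment at which its call begins: read the wrist's pose just before it. camera_info takes no time and is no camera call; for the wrist camera it gives the pose at the moment of the call.
- bot.close_job(): hands the job in, once; it reports no verdict.
Trained networks look in the newest picture that a camera, given by its name, has taken for a name from the list of things; names that differ only in an ending like _2 or _b are one class to them, and where a whole thing is asked for, a point or a joint stands for the part that bears it (a point fixed in the world has none). Each returns a list of dicts, best first, with "conf" (0 to 1); they miss things now and then, are a little off and sometimes report something else, mostly with a low value. They report only what shows in the picture. A call takes as long as a camera call. They do not tell look-alikes from the thing itself.
- bot.cut_out(camera, label): "region" (384x512 bool, what is visible of it) and "extent" ([left, top, width, height] in pixels, round what is visible of it).
The state is a dict: "time_s": time; "joint_positions": joint angles; "joint_velocities": joint speeds; "joint_torque": joint torques, N m; "ee_pos": TCP position; "tcp_rot": TCP orientation; "contact_force": force on the tool from outside, world axes, zero at the start; "torque": the same for the moment, N m; "width": opening from 0.0 (shut) to 1.0 (fully open).
Only numpy, scipy, OpenCV 4.12 (cv2) and the standard library are available. Lean on these libraries where they do the work, as an engineer would, in place of code of your own. Each camera call takes 0.05 s, during which the arm holds its last target.

## Task

Take the hand roller out of its cradle by the wooden handle and, starting at the yellow end, roll it firmly along the orange seal bar on top of the black candle mould until every link is flush with the metal lips; press with the roller only, never with the gripper. Then stand the roller upright back in its cradle and let go. Leave the two candles and the tin as they stand.

Things in the scene. Friction and masses are not known exactly. Their poses are not given: they have to be found in the camera images.
- mould: Black split candle mould lying fixed, 290 long (its y), 100 wide, origin: centre of its underside, z up. On top two aluminium lips, each 10 wide, at x = +-11.5 to 21.5, tops at z = 56; shells beside them lower, 46. Between the lips an 18 wide orange seal bar of seven rigid links at y = +90 (link1), +60 ... -90 (link7). Yellow end block at y = +113 to +141, black one at -113 to -141, level with the lips.
- seal_start (a point): Centre of the top face of the yellow end block (28 along the bar), level with the lips; rolling starts here.
- seal_end (a point): Centre of the top face of the black end block (28 along the bar), level with the lips, 254 from seal_start.
- roller_grip (a point): Centre of the wooden handle of the loose hand roller (0.38 kg), z up. Handle: square post 26 x 26, from 33 below to 27 above this point. Below it a steel guard disc (radius 40, 5 thick), then a fork with a free-turning rubber wheel, radius 22, 36 wide, axle along x: it rolls along its y, both ways alike. The wheel's lowest point is 88 below this point.
- wheel (a joint): Angle of the roller's wheel about its axle (rad, counts on over full turns, 0 at the start); rolling 22 mm without slip is 1 rad.
- cradle: Wooden cradle, fixed: base 100 x 100, pocket walls 80 (x) by 82 (y) outside, tops 60 above the bench, pocket 56 (x) by 58 (y) inside. Origin: centre of its underside, z up. The roller stands upright in it, guard disc on the wall tops, wheel and fork (44 wide, 44 long) hanging in the pocket, axle along the cradle's x; either way round.
- cradle_home (a point): Where roller_grip is when the roller stands home in the cradle: 98 above the bench, over the pocket's centre.
- candle_red_mid (a point): Red candle standing on the bench, 150 tall, foot radius 28; this point is 75 up. Bystander.
- candle_orange_mid (a point): Orange candle standing on the bench, 170 tall, foot radius 28; this point is 85 up. Bystander.
- tin_mid (a point): Closed aluminium tin, radius 38, 50 tall; this point is 25 up. Bystander.
- link1 (a joint): How far link 1 of the seal bar (next to the yellow end) has been pressed down, m: it starts at 0 to 0.0015 (about 6 mm to 4.5 mm proud of the lips) and is flush with the lips at its stop, 0.006. It needs about 7 N to move and stays where it is left. Its top is 12 long, with a 27 degree ramp 8 long at either end.
- link2 (a joint): How far link 2 of the seal bar has been pressed down, m: it starts at 0 to 0.0015 (about 6 mm to 4.5 mm proud of the lips) and is flush with the lips at its stop, 0.006. It needs about 7 N to move and stays where it is left. Its top is 12 long, with a 27 degree ramp 8 long at either end.
- link3 (a joint): How far link 3 of the seal bar has been pressed down, m: it starts at 0 to 0.0015 (about 6 mm to 4.5 mm proud of the lips) and is flush with the lips at its stop, 0.006. It needs about 7 N to move and stays where it is left. Its top is 12 long, with a 27 degree ramp 8 long at either end.
- link4 (a joint): How far link 4 of the seal bar has been pressed down, m: it starts at 0 to 0.0015 (about 6 mm to 4.5 mm proud of the lips) and is flush with the lips at its stop, 0.006. It needs about 7 N to move and stays where it is left. Its top is 12 long, with a 27 degree ramp 8 long at either end.
- link5 (a joint): How far link 5 of the seal bar has been pressed down, m: it starts at 0 to 0.0015 (about 6 mm to 4.5 mm proud of the lips) and is flush with the lips at its stop, 0.006. It needs about 7 N to move and stays where it is left. Its top is 12 long, with a 27 degree ramp 8 long at either end.
- link6 (a joint): How far link 6 of the seal bar has been pressed down, m: it starts at 0 to 0.0015 (about 6 mm to 4.5 mm proud of the lips) and is flush with the lips at its stop, 0.006. It needs about 7 N to move and stays where it is left. Its top is 12 long, with a 27 degree ramp 8 long at either end.
- link7 (a joint): How far link 7 of the seal bar (next to the black end) has been pressed down, m: it starts at 0 to 0.0015 (about 6 mm to 4.5 mm proud of the lips) and is flush with the lips at its stop, 0.006. It needs about 7 N to move and stays where it is left. Its top is 12 long, with a 27 degree ramp 8 long at either end.
- roller: The same hand roller; origin at the lowest point of its wheel, axes as for roller_grip. 88 below the handle's centre.
Things that resemble listed ones, but are neither listed nor needed, are in the scene too. Of the things like the roller, leave any that is turquoise; of the rest the smaller one is meant. There is more than one size of the cradle; the one meant has the size given above.

How it is judged (in metres and radians):
On the way, in this order (a step that is already met when the one before it is completed fails the run):
1. the roller is lifted out of its cradle (handle at least 45 mm above home) (z of roller_grip in the frame of cradle_home above 0.045 m), for 0.1 s.
2. the link next to the yellow end is pressed flush, within 1.5 mm (value of joint link1 above 0.0045 m), for 0.1 s.
3. then the middle link (link 4) is flush, within 1.5 mm (value of joint link4 above 0.0045 m), for 0.1 s.
4. then the link next to the black end is flush, within 1.5 mm, and the roller's wheel has turned by more than 3 rad in all (it was rolled, not dabbed) (value of joint link7 above 0.0045 m and (value of joint wheel above 3 rad or value of joint wheel below -3 rad)), for 0.1 s.
At the end, for the whole second after the job is handed in: All seven links are pressed down to within 1.5 mm of flush with the lips; the roller stands upright (within 0.1 rad) in its cradle, its handle's centre within 14 mm of home, released and at rest (value of joint each of link1, link2, link3, link4, link5, link6, link7 above 0.0045 m and distance between roller_grip and cradle_home below 0.014 m and angle between roller_grip's own z axis and vertical below 0.1 rad and contact force between the fingers and anything else below 0.5 N and linear speed of roller below 0.02 m/s); the robot touches nothing.
It fails at once if the gripper or arm presses on the mould or its seal bar itself (over 2 N) (contact force between any of the fingers, the arm and mould above 2 N).
It fails at once if the candle red is shifted by more than 25 mm or knocked over (distance of candle_red_mid from where it was at the start of the episode above 0.025 m).
It fails at once if the candle orange is shifted by more than 25 mm or knocked over (distance of candle_orange_mid from where it was at the start of the episode above 0.025 m).
It fails at once if the tin is shifted by more than 25 mm or knocked over (distance of tin_mid from where it was at the start of the episode above 0.025 m).
It also fails if it takes over 64 s, if anything falls off the work surface, if the arm or the gripper's body presses on something with over 40 N, if the wrist force passes 120 N, or if a joint passes its speed limit or range.

## Working session

There is one attempt and no reset: what is moved stays moved. The work goes in short steps, Python scripts to look and compute and a tool call to move; the robot and the scene stay as the last step left them, time stands still between calls to the robot, and variables do not carry over. Pictures are saved under pics/ and viewed, and the job is handed in when it is done.

Besides the shell and the picture viewer there is one more tool, called after "Call:" by a JSON object that holds its "name" and its "arguments", one argument or row to a line. arm_command: Moves the arm, as the interface text tells. Its arguments: {"type":"object","properties":{"motion":{"type":"array","items":{"type":"object","properties":{"xyz":{"type":"array","items":{"type":"number"}},"twist":{"type":"number"},"gripper":{"type":"number"}}}}},"required":["motion"]}

```bash
mkdir -p pics; cat > h.py <<'E'
import numpy as np, cv2
from station import bot
def cam(n):
    i=bot.camera_info(n); K=np.array(i["camera_matrix"]); R=cv2.Rodrigues(np.array(i["rvec"],float))[0]; t=np.array(i["tvec"],float).ravel()
    return K,R,t
def cloud(n,d,c=None):
    K,R,t=c or cam(n); v,u=np.mgrid[0:d.shape[0],0:d.shape[1]]
    p=np.stack([(u-K[0,2])/K[0,0]*d,(v-K[1,2])/K[1,1]*d,d],-1)
    w=(p-t)@R; w[d<=0]=np.nan; return w
def proj(n,P):
    K,R,t=cam(n); q=(R@np.asarray(P,float).T).T+t; q=q@K.T; return q[:,:2]/q[:,2:]
def save(f,im): cv2.imwrite("pics/"+f,im[:,:,::-1])
E
python3 - <<'E'
from h import *
s=bot.get_state();print(s)
for n in("scene","top"):
    im,d=bot.capture(n); save(n+"0.png",im); np.savez(n+"0.npz",im=im,d=d)
    K,R,t=cam(n); print(n,K[0,0],-R.T@t)
    for l in ("mould","roller","cradle","candle_red_mid","candle_orange_mid","tin_mid"):
        for r in bot.cut_out(n,l):
            w=cloud(n,d)[r["region"]]; print(n,l,round(r["conf"],2),r["extent"],np.nanmedian(w,0).round(3),np.nanmax(w[:,2]).round(3))
E
```

```text
{'time_s': 0.0, 'joint_positions': array([62.1777016 , 33.02993158,  1.42188569, 82.38712367, -0.85799204,
       64.68562977, -3.23775271]), 'joint_velocities': array([ 0.03702165, -0.07511735,  0.00754251, -0.04454836,  0.04590753,
       -0.02669766,  0.09857097]), 'joint_torque': array([-5.11286926e-04, -7.65742993e+01,  2.25096054e+00, -2.85956490e+01,
        1.55119324e-02,  1.29692288e-02,  2.51939406e-05]), 'ee_pos': array([ 0.2639286 , -0.62107207,  0.40386958]), 'tcp_rot': array([[ 9.20339360e-01,  3.91120131e-01, -7.11101089e-04],
       [ 3.91120767e-01, -9.20338234e-01,  1.44223458e-03],
       [-9.03665438e-05, -1.60547165e-03, -9.99998707e-01]]), 'contact_force': array([ 0.2295717 , -0.28739908,  0.07266821]), 'torque': array([ 0.03355063, -0.00939594,  0.02175097]), 'width': 0.9973736362486042}
scene 470.26471608352915 [1.47856615 0.03803266 0.98739169]
scene mould 0.58 [159.7, 198.2, 104.4, 38.9] [ 0.56  -0.044  0.046] 0.066
scene roller 0.92 [272.1, 167.5, 27.9, 33.8] [0.449 0.171 0.055] 0.118
scene roller 0.87 [293.8, 122.6, 33.2, 46.1] [0.282 0.26  0.072] 0.155
s
[... 651 characters left out ...]
 roller 0.93 [166.8, 203.7, 24.3, 29.3] [0.41  0.316 0.067] 0.129
top roller 0.89 [214.0, 194.3, 25.0, 24.2] [0.439 0.176 0.056] 0.119
top roller 0.58 [180.4, 248.9, 34.2, 37.7] [0.269 0.259 0.073] 0.155
top roller 0.16 [160.2, 197.3, 42.7, 38.6] [0.398 0.291 0.019] 0.066
top cradle 0.89 [118.2, 193.2, 28.1, 29.5] [0.438 0.479 0.021] 0.05
top cradle 0.83 [163.3, 197.8, 42.0, 39.2] [0.397 0.291 0.023] 0.068
top cradle 0.79 [170.8, 158.7, 23.9, 26.1] [0.564 0.31  0.023] 0.051
top cradle 0.67 [249.5, 155.7, 99.9, 37.8] [ 0.532 -0.044  0.049] 0.067
top candle_red_mid 0.72 [181.6, 106.6, 16.4, 25.2] [0.71  0.285 0.048] 0.155
top tin_mid 0.78 [380.5, 185.2, 28.3, 24.2] [ 0.459 -0.329  0.05 ] 0.057
```

```bash
python3 - <<'E'
from h import *
for n,b in(("scene",(80,100,340,200)),("top",(90,90,340,220))):
    im=np.load(n+"0.npz")["im"]; x,y,w,h=b
    save(n+"z.png",cv2.resize(im[y:y+h,x:x+w],None,fx=2.3,fy=2.3,interpolation=cv2.INTER_CUBIC))
im=np.load("top0.npz")["im"]
save("crop1.png",cv2.resize(im[180:300,110:250],None,fx=5,fy=5,interpolation=cv2.INTER_CUBIC))
E
```

```text
(no output)
```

View pics/scenez.png

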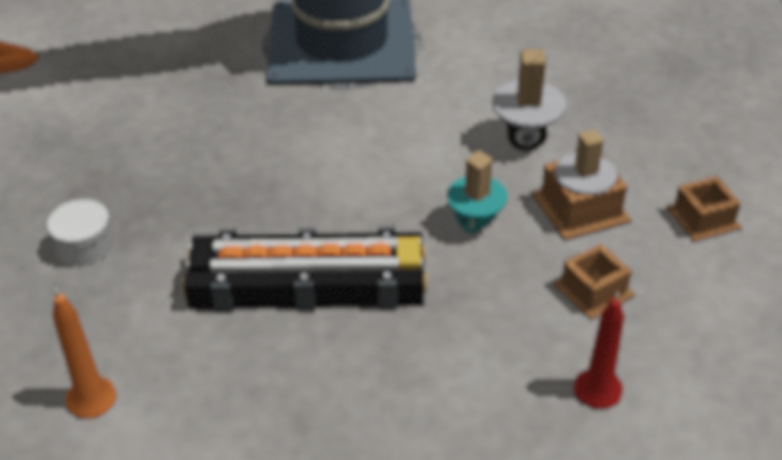

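View pics/topz.png

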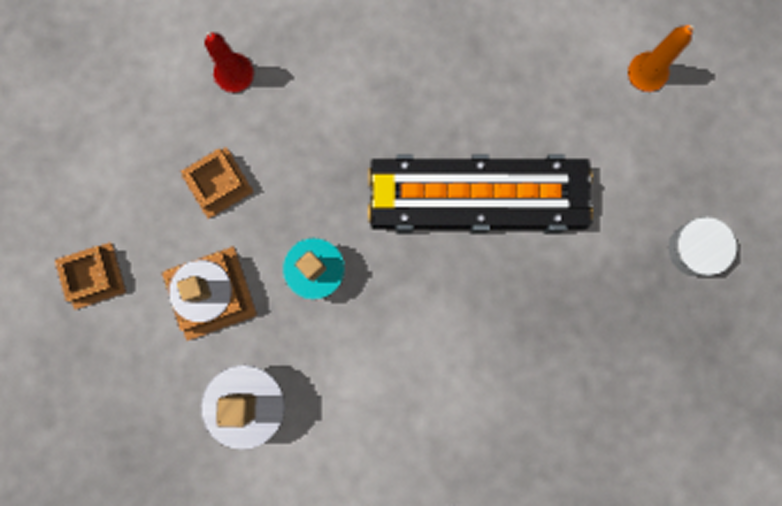

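View pics/crop1.png

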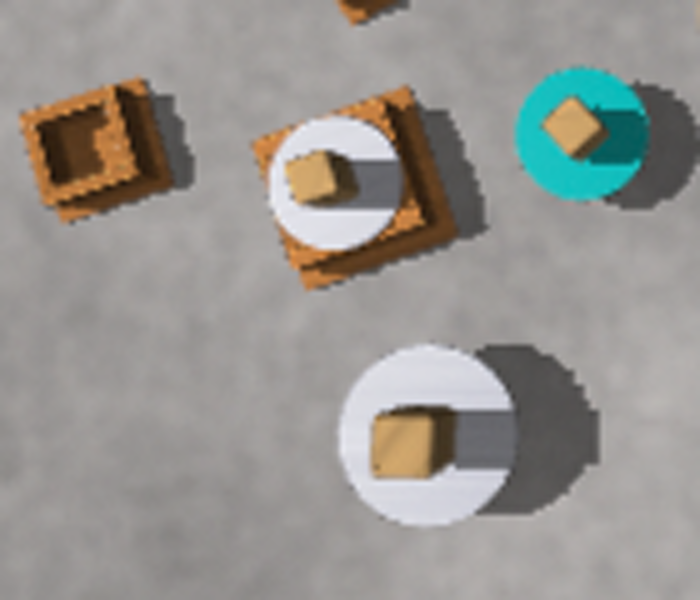

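The candidate rollers in the top crop are:
- **Turquoise**, crop (560,130): excluded by the task.
- **Large silver**, (430,430): disc is about 100 mm across and it stands loose on the bench.
- **Small silver**, (330,185): it stands in the cradle whose base is about 100 mm.

The small silver one fits. The two empty cradles, (90,150) and the one above, have bases of only about 67 mm, so they're the wrong size. Next I'll measure accurately.

```bash
python3 - <<'E'
from h import *
for n in("scene","top"):
    z=np.load(n+"0.npz"); im,d=z["im"],z["d"]; w=cloud(n,d); Z=w[...,2]; x,y=w[...,0],w[...,1]
    hsv=cv2.cvtColor(im,cv2.COLOR_RGB2HSV)
    near=(np.hypot(x-.405,y-.30)<.09)
    def rect(m,name):
        p=w[m][:,:2].astype(np.float32)
        if len(p)<4: print(n,name,len(p));return
        r=cv2.minAreaRect(p*1000); print(n,name,len(p),"c",np.round(r[0],1),"size",np.round(r[1],1),"ang",round(r[2],1),"medz",np.median(Z[m]).round(4),"mean",p.mean(0).round(4))
    rect(near&(Z>.119)&(Z<.135),"handletop")
    rect(near&(hsv[...,1]<60)&(Z>.058)&(Z<.075),"disc")
    rect(near&(Z>.055)&(Z<.064),"walltop")
    rect(near&(Z>.004)&(Z<.075),"cradleall")
    nm=(np.hypot(x-.53,y+.04)<.2)
    yel=nm&(hsv[...,0]>20)&(hsv[...,0]<32)&(hsv[...,1]>150)&(Z>.045); rect(yel,"yellow")
    ora=nm&(hsv[...,0]>5)&(hsv[...,0]<19)&(hsv[...,1]>150)&(Z>.045); rect(ora,"orange")
    rect(nm&(Z>.04)&(Z<.08),"mould"); 
    lip=nm&(hsv[...,1]<60)&(hsv[...,2]>170)&(Z>.045); rect(lip,"lips")
E
```

```text
scene handletop 59 c [412.5 318.3] size [27. 29.] ang 25.0 medz 0.1241 mean [0.4149 0.3186]
scene disc 294 c [413.5 321. ] size [82.1 77.7] ang 88.4 medz 0.0648 mean [0.4198 0.3181]
scene walltop 240 c [411.9 318.7] size [85.  84.1] ang 18.5 medz 0.0612 mean [0.427  0.3154]
scene cradleall 1018 c [419.4 302.5] size [161.6 121. ] ang 63.7 medz 0.0459 mean [0.4328 0.3132]
scene yellow 29 c [534.3  81.5] size [56.1 25.2] ang 13.6 medz 0.0541 mean [0.5503 0.0819]
scene orange 218 c [536.4 -46.2] size [210.   24.4] ang 89.6 medz 0.06 mean [ 0.5372 -0.0418]
scene mould 2520 c [533.4 -17.6] size [142.2 351.1] ang 9.3 medz 0.0501 mean [ 0.5443 -0.0435]
scene lips 357 c [532.  -44.5] size [223.7  57.3] ang 88.1 medz 0.0558 mean [ 0.5376 -0.0432]
top handletop 88 c [412.6 320.8] size [25.8 25.9] ang 17.3 medz 0.1253 mean [0.413  0.3205]
top disc 443 c [413.3 320.4] size [77.9 78.8] ang 70.7 medz 0.0658 mean [0.4125 0.3183]
top walltop 256 c [423.8 289.5] size [ 80.1 147.4] ang 18.9 medz 0.0612 mean [0.4117 0.3158]
top cradleall 1055 c [405.9 299.4] size [167.6 175.9] ang 76.7 medz 0.0606 mean [0.408  0.3064]
top yellow 144 c [542.2  85.3] size [30.5 47. ] ang 88.9 medz 0.0561 mean [0.5402 0.0835]
top orange 400 c [538.2 -44.8] size [211.8  18.5] ang 88.9 medz 0.0611 mean [ 0.5376 -0.0439]
top mould 2930 c [533.1 -17.5] size [138.6 350.6] ang 9.2 medz 0.0498 mean [ 0.5359 -0.0421]
top lips 472 c [537.9 -44.3] size [222.8  74.8] ang 89.0 medz 0.0569 mean [ 0.5382 -0.044 ]
```

```bash
cat >> h.py <<'E'
def go(x,y,z,yaw):
    "TCP target (world, m), yaw of tool x in deg -> shift in tool axes cm, twist deg"
    s=bot.get_state(); R=np.array(s["tcp_rot"]); p=np.array(s["ee_pos"])
    cur=np.degrees(np.arctan2(R[1,0],R[0,0])); dt=-((yaw-cur+180)%360-180)
    print("pos",p.round(4),"yaw",cur.round(2),"-> xyz cm",(R.T@(np.array([x,y,z])-p)*100).round(2),"twist",round(dt,2),"j7",s["joint_positions"][6].round(1),"F",s["contact_force"].round(1),"w",round(s["width"],3),"t",round(s["time_s"],2))
E
python3 -c "
from h import *
go(.55,-.25,.42,23); go(.5,.15,.42,108.5)"
```

```text
pos [ 0.264  -0.6213  0.4047] yaw 23.02 -> xyz cm [ 40.84 -22.98  -1.53] twist 0.02 j7 -3.2 F [-1.4 -1.  -0.7] w 1.001 t 0.7
pos [ 0.264  -0.6213  0.4047] yaw 23.02 -> xyz cm [ 51.88 -61.75  -1.53] twist -85.48 j7 -3.2 F [-1.4 -1.  -0.7] w 1.001 t 0.7
```

Call:
{"name": "arm_command", "arguments": {
  "motion": [
    {"xyz":[40.8,-23,-1.5],"twist":0},
    {"xyz":[40.8,-23,-1.5],"twist":0},
    {"xyz":[40.8,-23,-1.5],"twist":0},
    {"xyz":[40.8,-23,-1.5],"twist":0},
    {"xyz":[40.8,-23,-1.5],"twist":0}
  ]
}}

```text
$.motion[0]: bad value
```

Call:
{"name": "arm_command", "arguments": {
  "motion": [
    {"xyz":[23,-13,0],"twist":-30},
    {"xyz":[23,-13,0],"twist":-30},
    {"xyz":[23,-13,0],"twist":-30},
    {"xyz":[23,-13,0],"twist":-30},
    {"xyz":[23,-13,0],"twist":-30}
  ]
}}

```text
$.motion[0]: bad value
```

```bash
python3 -c "
from h import *
go(.52,.1,.42,108.5)"
```

```text
pos [ 0.264  -0.6213  0.4047] yaw 23.02 -> xyz cm [ 51.77 -56.37  -1.53] twist -85.48 j7 -3.2 F [-1.4 -1.  -0.7] w 1.001 t 0.7
```

Call:
{"name": "arm_command", "arguments": {
  "motion": [
    {"xyz":[40.8,-23,-1.5],"twist":0,"gripper":1},
    {"xyz":[40.8,-23,-1.5],"twist":0,"gripper":1},
    {"xyz":[40.8,-23,-1.5],"twist":0,"gripper":1},
    {"xyz":[40.8,-23,-1.5],"twist":0,"gripper":1},
    {"xyz":[40.8,-23,-1.5],"twist":0,"gripper":1}
  ]
}}

```text
time_s: 1.12
ee_pos: [0.3918, -0.4546, 0.4116]
tcp_rot: [[0.92, 0.391, 0.0], [0.391, -0.92, -0.0], [0.0, 0.0, -1.0]]
contact_force: [0.9, -0.3, 0.2]
width: 1.002
```

```bash
python3 -c "
from h import *
go(.55,-.2,.42,60)"
```

```text
pos [ 0.3918 -0.4546  0.4116] yaw 23.0 -> xyz cm [ 24.51 -17.25  -0.84] twist -37.0 j7 -22.1 F [ 0.9 -0.3  0.2] w 1.002 t 1.12
```

Call:
{"name": "arm_command", "arguments": {
  "motion": [
    {"xyz":[24.5,-17.3,-0.8],"twist":-37,"gripper":1},
    {"xyz":[24.5,-17.3,-0.8],"twist":-37,"gripper":1},
    {"xyz":[24.5,-17.3,-0.8],"twist":-37,"gripper":1},
    {"xyz":[24.5,-17.3,-0.8],"twist":-37,"gripper":1},
    {"xyz":[24.5,-17.3,-0.8],"twist":-37,"gripper":1}
  ]
}}

```text
time_s: 1.53
ee_pos: [0.5012, -0.2772, 0.4175]
tcp_rot: [[0.512, 0.859, 0.001], [0.859, -0.512, -0.001], [-0.0, 0.001, -1.0]]
contact_force: [0.3, -0.3, 0.3]
width: 0.998
```

```bash
python3 -c "
from h import *
go(.52,.1,.42,100)"
```

```text
pos [ 0.5012 -0.2772  0.4175] yaw 59.18 -> xyz cm [ 33.36 -17.71  -0.27] twist -40.82 j7 -11.7 F [ 0.3 -0.3  0.3] w 0.998 t 1.53
```

Call:
{"name": "arm_command", "arguments": {
  "motion": [
    {"xyz":[33.4,-17.7,-0.3],"twist":-41,"gripper":1},
    {"xyz":[33.4,-17.7,-0.3],"twist":-41,"gripper":1},
    {"xyz":[33.4,-17.7,-0.3],"twist":-41,"gripper":1},
    {"xyz":[33.4,-17.7,-0.3],"twist":-41,"gripper":1},
    {"xyz":[33.4,-17.7,-0.3],"twist":-41,"gripper":1}
  ]
}}

```text
time_s: 1.95
ee_pos: [0.511, -0.0691, 0.4192]
tcp_rot: [[-0.087, 0.996, 0.002], [0.996, 0.087, -0.001], [-0.001, 0.002, -1.0]]
contact_force: [1.2, -0.5, -0.4]
width: 1.004
```

```bash
python3 - <<'E'
from h import *
im,d=bot.capture("wrist"); save("w1.png",im); np.savez("w1.npz",im=im,d=d)
K,R,t=cam("wrist"); print(-R.T@t,R)
go(.412,.32,.42,108.5)
E
```

```text
[0.50447074 0.01501244 0.38854971] [[ 0.99444287  0.10525928  0.00196751]
 [ 0.10006437 -0.95084168  0.29306523]
 [ 0.03271863 -0.29123975 -0.95609042]]
pos [ 0.5115 -0.0601  0.4197] yaw 96.07 -> xyz cm [38.85 -5.87  0.1 ] twist -12.43 j7 -2.1 F [0.3 9.6 0.2] w 1.003 t 2.0
```

View pics/w1.png

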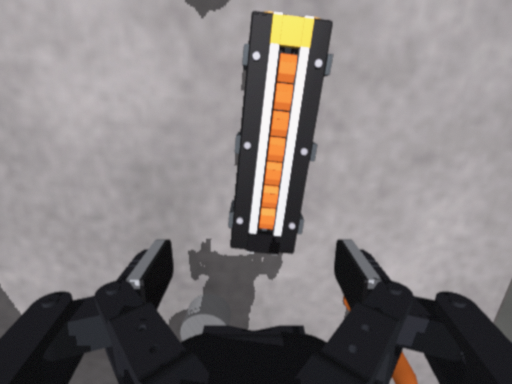

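The wrist view shows the whole mould, with the yellow end at (292,30) and the black end at (263,243). The arm was still drifting, so I'll measure it later at rest. Moving on to the roller.

Call:
{"name": "arm_command", "arguments": {
  "motion": [
    {"xyz":[38.9,-5.9,0],"twist":-12.4,"gripper":1},
    {"xyz":[38.9,-5.9,0],"twist":-12.4,"gripper":1},
    {"xyz":[38.9,-5.9,0],"twist":-12.4,"gripper":1},
    {"xyz":[38.9,-5.9,0],"twist":-12.4,"gripper":1},
    {"xyz":[38.9,-5.9,0],"twist":-12.4,"gripper":1}
  ]
}}

```text
time_s: 2.42
ee_pos: [0.4592, 0.1322, 0.4202]
tcp_rot: [[-0.315, 0.949, 0.004], [0.949, 0.315, 0.004], [0.003, 0.005, -1.0]]
contact_force: [0.5, 0.7, -0.3]
width: 0.999
```

```bash
python3 - <<'E'
from h import *
go(.455,.19,.40,108.5)
E
```

```text
pos [0.4592 0.1322 0.4202] yaw 108.39 -> xyz cm [5.61 1.41 2.05] twist -0.11 j7 -14.9 F [ 0.5  0.7 -0.3] w 0.999 t 2.42
```

Call:
{"name": "arm_command", "arguments": {
  "motion": [
    {"xyz":[4,1,2],"twist":0,"gripper":1},
    {"xyz":[4,1,2],"twist":0,"gripper":1},
    {"xyz":[4,1,2],"twist":0,"gripper":1},
    {"xyz":[4,1,2],"twist":0,"gripper":1}
  ]
}}

```text
time_s: 2.75
ee_pos: [0.4563, 0.1728, 0.4003]
tcp_rot: [[-0.316, 0.949, 0.003], [0.949, 0.316, 0.003], [0.002, 0.004, -1.0]]
contact_force: [0.2, -0.6, -0.7]
width: 0.997
```

```bash
python3 - <<'E'
from h import *
c=cam("wrist"); im,d=bot.capture("wrist"); save("w2.png",im); np.savez("w2.npz",im=im,d=d)
print(bot.get_state()["joint_velocities"].round(1))
w=cloud("wrist",d,c); Z=w[...,2]; x,y=w[...,0],w[...,1]
hsv=cv2.cvtColor(im,cv2.COLOR_RGB2HSV)
near=(np.hypot(x-.41,y-.315)<.075)
def rect(m,name):
    m=cv2.morphologyEx(m.astype(np.uint8),cv2.MORPH_OPEN,np.ones((3,3)))>0
    p=w[m][:,:2].astype(np.float32)
    if len(p)<4: print(name,len(p));return
    r=cv2.minAreaRect(p*1000); print(name,len(p),"c",np.round(r[0],1),"size",np.round(r[1],1),"ang",round(r[2],1),"medz",np.median(Z[m]).round(4),"mean",p.mean(0).round(4))
rect(near&(Z>.119)&(Z<.135),"handletop")
rect(near&(hsv[...,1]<60)&(Z>.058)&(Z<.075),"disc")
rect(near&(hsv[...,1]>80)&(Z>.055)&(Z<.064),"walltop")
rect(near&(Z>.004)&(Z<.03)&(hsv[...,1]>80),"base")
go(.4127,.32,.30,108.5)
E
```

```text
[ 1.3 -0.3  0.3 -0.1  0.  -0.1 -0.1]
handletop 552 c [415.  313.5] size [24.9 10.9] ang 18.6 medz 0.124 mean [0.415  0.3132]
disc 3458 c [416.2 310.1] size [79.4 57. ] ang 19.1 medz 0.0644 mean [0.4155 0.31  ]
walltop 805 c [421.5 294.2] size [80.1 26.4] ang 19.0 medz 0.0594 mean [0.4235 0.2896]
base 922 c [414.6 313.5] size [100.2  83.5] ang 18.2 medz 0.0057 mean [0.4185 0.2827]
pos [0.4566 0.1721 0.4005] yaw 108.29 -> xyz cm [15.41  0.43 10.08] twist -0.21 j7 -21.1 F [-0.2 -0.4 -0.5] w 0.997 t 2.8
```

View pics/w2.png

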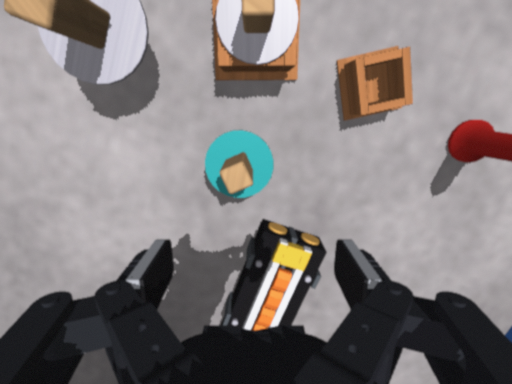

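The small silver roller is at the top edge, with its handle at (258,10). The turquoise one is at (240,165) and the red candle at (475,140). The wrist and top cameras agree on the handle: centre (0.4127, 0.3205), yaw 18.7°. Moving over it.

Call:
{"name": "arm_command", "arguments": {
  "motion": [
    {"xyz":[15.4,0.4,0],"twist":-0.4,"gripper":1},
    {"xyz":[15.4,0.4,0],"twist":-0.4,"gripper":1},
    {"xyz":[15.4,0.4,0],"twist":-0.4,"gripper":1},
    {"xyz":[15.4,0.4,0],"twist":-0.4,"gripper":1},
    {"xyz":[15.4,0.4,0],"twist":-0.4,"gripper":1}
  ]
}}

```text
time_s: 3.22
ee_pos: [0.4106, 0.3236, 0.4017]
tcp_rot: [[-0.325, 0.946, 0.004], [0.946, 0.325, 0.007], [0.006, 0.006, -1.0]]
contact_force: [-0.0, 0.5, -0.4]
width: 1.001
```

```bash
python3 - <<'E'
from h import *
go(.4127,.3205,.25,108.7)
E
```

```text
pos [0.4106 0.3236 0.4017] yaw 108.94 -> xyz cm [-4.500e-01  1.000e-02  1.517e+01] twist 0.24 j7 -39.5 F [-0.   0.5 -0.4] w 1.001 t 3.22
```

Call:
{"name": "arm_command", "arguments": {
  "motion": [
    {"xyz":[-0.45,0,4],"twist":0.2,"gripper":1},
    {"xyz":[-0.45,0,8],"twist":0.2,"gripper":1},
    {"xyz":[-0.45,0,11],"twist":0.2,"gripper":1},
    {"xyz":[-0.45,0,11],"twist":0.2,"gripper":1}
  ]
}}

```text
time_s: 3.55
ee_pos: [0.4128, 0.3167, 0.2872]
tcp_rot: [[-0.318, 0.948, -0.002], [0.948, 0.318, 0.001], [0.002, -0.001, -1.0]]
contact_force: [-0.8, -1.4, -0.3]
width: 1.0
```

```bash
python3 - <<'E'
from h import *
go(.4127,.3205,.25,108.7)
s=bot.get_state();print(s["ee_pos"]+s["tcp_rot"][:,2]*.155, s["tcp_rot"][:,2])
E
```

```text
pos [0.4128 0.3167 0.2872] yaw 108.56 -> xyz cm [0.35 0.12 3.72] twist -0.14 j7 -45.6 F [-0.8 -1.4 -0.3] w 1.0 t 3.55
[0.41248824 0.31693143 0.13216034] [-0.00183851  0.00126026 -0.99999752]
```

Call:
{"name": "arm_command", "arguments": {
  "motion": [
    {"xyz":[0.35,0.1,3.0],"twist":-0.1,"gripper":1},
    {"xyz":[0.35,0.1,3.7],"twist":-0.1,"gripper":1},
    {"xyz":[0.35,0.1,3.7],"twist":-0.1,"gripper":1},
    {"xyz":[0.35,0.1,3.7],"twist":-0.1,"gripper":1}
  ]
}}

```text
time_s: 3.88
ee_pos: [0.4133, 0.3201, 0.2516]
tcp_rot: [[-0.319, 0.948, -0.001], [0.948, 0.319, 0.001], [0.002, -0.0, -1.0]]
contact_force: [0.7, 0.4, 0.5]
width: 0.995
```

```bash
python3 - <<'E'
from h import *
go(.4127,.3205,.25,108.7)
s=bot.get_state();print(s["ee_pos"]+s["tcp_rot"][:,2]*.155, s["tcp_rot"][:,2])
E
```

```text
pos [0.4133 0.3201 0.2516] yaw 108.6 -> xyz cm [ 0.06 -0.04  0.16] twist -0.1 j7 -48.1 F [0.7 0.4 0.5] w 0.995 t 3.88
[0.41314045 0.32032881 0.09658856] [-9.53245402e-04  1.48190144e-03 -9.99998448e-01]
```

Within 1 mm, so I'll close the gripper.

Call:
{"name": "arm_command", "arguments": {
  "motion": [
    {"xyz":[0,0,0.1],"twist":0,"gripper":0},
    {"xyz":[0,0,0.1],"twist":0,"gripper":0},
    {"xyz":[0,0,0.1],"twist":0,"gripper":0},
    {"xyz":[0,0,0.1],"twist":0,"gripper":0},
    {"xyz":[0,0,0.1],"twist":0,"gripper":0}
  ]
}}

```text
time_s: 4.3
ee_pos: [0.4133, 0.3201, 0.2511]
tcp_rot: [[-0.319, 0.948, -0.0], [0.948, 0.319, 0.002], [0.002, 0.0, -1.0]]
contact_force: [2.3, -1.6, 21.8]
width: 0.301
```

Call:
{"name": "arm_command", "arguments": {
  "motion": [
    {"xyz":[0,0,0],"twist":0,"gripper":0},
    {"xyz":[0,0,0],"twist":0,"gripper":0},
    {"xyz":[0,0,0],"twist":0,"gripper":0}
  ]
}}

```text
time_s: 4.55
ee_pos: [0.4132, 0.3201, 0.2512]
tcp_rot: [[-0.319, 0.948, -0.0], [0.948, 0.319, 0.001], [0.002, 0.0, -1.0]]
contact_force: [-1.1, -1.4, 3.8]
width: 0.296
```

```bash
python3 - <<'E'
from h import *
go(.4127,.3205,.25,108.7)
E
```

```text
pos [0.4132 0.3201 0.2512] yaw 108.61 -> xyz cm [ 0.06 -0.03  0.12] twist -0.09 j7 -48.2 F [-1.1 -1.4  3.8] w 0.296 t 4.55
```

Call:
{"name": "arm_command", "arguments": {
  "motion": [
    {"xyz":[0,0,-3],"twist":0,"gripper":0},
    {"xyz":[0,0,-6],"twist":0,"gripper":0},
    {"xyz":[0,0,-9],"twist":0,"gripper":0},
    {"xyz":[0,0,-12],"twist":0,"gripper":0},
    {"xyz":[0,0,-12],"twist":0,"gripper":0}
  ]
}}

```text
time_s: 4.97
ee_pos: [0.4137, 0.3211, 0.376]
tcp_rot: [[-0.319, 0.948, 0.005], [0.948, 0.319, 0.006], [0.004, 0.007, -1.0]]
contact_force: [0.2, 0.6, -2.6]
width: 0.299
```

```bash
python3 - <<'E'
from h import *
go(.53,.1,.37,108.7)
im,d=bot.capture("scene"); save("s2.png",cv2.resize(im[110:250,240:420],None,fx=4,fy=4,interpolation=cv2.INTER_CUBIC))
np.savez("s2.npz",im=im,d=d)
E
```

```text
pos [0.4137 0.3211 0.376 ] yaw 108.61 -> xyz cm [-24.66   3.96   0.53] twist -0.09 j7 -40.8 F [ 0.2  0.6 -2.6] w 0.299 t 4.97
```

View pics/s2.png

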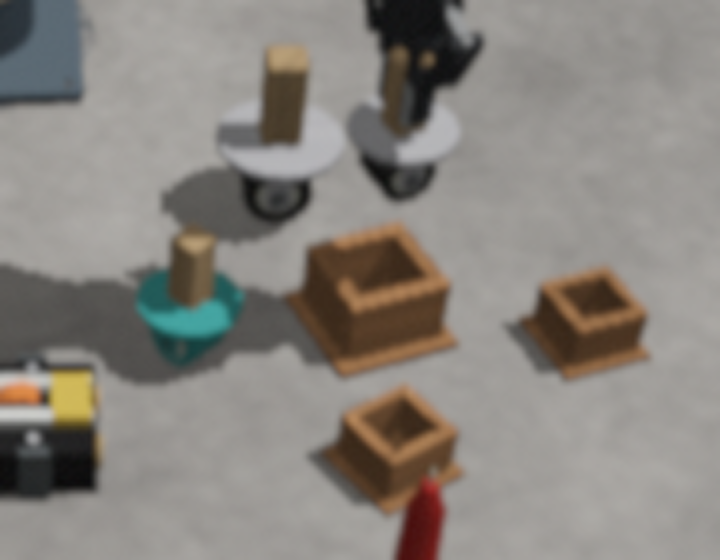

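The roller is out, at crop (405,140). The wheel's hub face is visible at (408,180) with tread to its left, so the axle lies along 18.6°, which is the jaw axis. That grip could pivot when rolling. I'll set it back in the cradle and regrasp with the jaws along the rolling direction; this also tests the fit.

Call:
{"name": "arm_command", "arguments": {
  "motion": [
    {"xyz":[0.1,0.1,3],"twist":0,"gripper":0},
    {"xyz":[0,0.1,6],"twist":0,"gripper":0},
    {"xyz":[0,0.1,7],"twist":0,"gripper":0},
    {"xyz":[0,0.1,7],"twist":0,"gripper":0}
  ]
}}

```text
time_s: 5.35
ee_pos: [0.4138, 0.3199, 0.3001]
tcp_rot: [[-0.319, 0.948, -0.002], [0.948, 0.319, -0.0], [0.0, -0.002, -1.0]]
contact_force: [0.2, 0.1, -3.8]
width: 0.296
```

```bash
python3 - <<'E'
from h import *
go(.4132,.3201,.2515,108.6)
s=bot.get_state(); print(s["tcp_rot"][:,2])
E
```

```text
pos [0.4138 0.3199 0.3001] yaw 108.61 -> xyz cm [ 0.04 -0.04  4.86] twist 0.01 j7 -45.0 F [ 0.2  0.1 -3.8] w 0.296 t 5.35
[-2.39197619e-03 -3.59570938e-04 -9.99997075e-01]
```

Call:
{"name": "arm_command", "arguments": {
  "motion": [
    {"xyz":[0,0,2],"twist":0,"gripper":0},
    {"xyz":[0,0,4],"twist":0,"gripper":0},
    {"xyz":[0,0,4.9],"twist":0,"gripper":0},
    {"xyz":[0,0,4.9],"twist":0,"gripper":0},
    {"xyz":[0,0,4.9],"twist":0,"gripper":0}
  ]
}}

```text
time_s: 5.77
ee_pos: [0.4138, 0.3203, 0.2516]
tcp_rot: [[-0.32, 0.948, -0.002], [0.948, 0.32, -0.0], [0.001, -0.002, -1.0]]
contact_force: [-0.3, -0.1, -4.6]
width: 0.297
```

Call:
{"name": "arm_command", "arguments": {
  "motion": [
    {"xyz":[0,0,0],"twist":0,"gripper":1},
    {"xyz":[0,0,0],"twist":0,"gripper":1},
    {"xyz":[0,0,0],"twist":0,"gripper":1},
    {"xyz":[0,0,-2],"twist":0,"gripper":1},
    {"xyz":[0,0,-4.5],"twist":0,"gripper":1}
  ]
}}

```text
time_s: 6.18
ee_pos: [0.4136, 0.3199, 0.2962]
tcp_rot: [[-0.32, 0.947, -0.005], [0.947, 0.32, -0.002], [-0.0, -0.005, -1.0]]
contact_force: [0.1, -0.9, -0.2]
width: 0.977
```

```bash
python3 - <<'E'
from h import *
go(.4129,.3205,.32,198.6)
E
```

```text
pos [0.4136 0.3199 0.2962] yaw 108.65 -> xyz cm [ 0.07 -0.06 -2.38] twist -89.95 j7 -45.3 F [ 0.1 -0.9 -0.2] w 0.977 t 6.18
```

Call:
{"name": "arm_command", "arguments": {
  "motion": [
    {"xyz":[0,0,-4],"twist":0,"gripper":1},
    {"xyz":[0.1,-0.1,-4],"twist":-90,"gripper":1},
    {"xyz":[0.1,-0.1,-4],"twist":-90,"gripper":1},
    {"xyz":[0.1,-0.1,-4],"twist":-90,"gripper":1},
    {"xyz":[0.1,-0.1,-4],"twist":-90,"gripper":1}
  ]
}}

```text
time_s: 6.6
ee_pos: [0.4125, 0.3207, 0.3371]
tcp_rot: [[-0.739, 0.674, -0.003], [0.674, 0.739, -0.001], [0.002, -0.003, -1.0]]
contact_force: [-0.2, 0.5, -0.0]
width: 1.001
```

Call:
{"name": "arm_command", "arguments": {
  "motion": [
    {"xyz":[0,0,0],"twist":-61,"gripper":1},
    {"xyz":[0,0,0],"twist":-61,"gripper":1},
    {"xyz":[0,0,0],"twist":-61,"gripper":1},
    {"xyz":[0,0,0],"twist":-61,"gripper":1},
    {"xyz":[0,0,0],"twist":-61,"gripper":1}
  ]
}}

```text
time_s: 7.02
ee_pos: [0.4126, 0.3207, 0.3376]
tcp_rot: [[-0.993, 0.114, -0.003], [0.114, 0.993, -0.001], [0.003, -0.002, -1.0]]
contact_force: [-0.2, -0.6, 0.1]
width: 0.999
```

```bash
python3 - <<'E'
from h import *
go(.4129,.3205,.33,198.6)
E
```

```text
pos [0.4126 0.3207 0.3376] yaw 173.45 -> xyz cm [-0.03 -0.01  0.76] twist -25.15 j7 10.6 F [-0.2 -0.6  0.1] w 0.999 t 7.02
```

Call:
{"name": "arm_command", "arguments": {
  "motion": [
    {"xyz":[0,0,0],"twist":-25.2,"gripper":1},
    {"xyz":[0,0,0],"twist":-25.2,"gripper":1},
    {"xyz":[0,0,0],"twist":-25.2,"gripper":1},
    {"xyz":[0,0,0],"twist":-25.2,"gripper":1},
    {"xyz":[0,0,2],"twist":-25.2,"gripper":1}
  ]
}}

```text
time_s: 7.43
ee_pos: [0.4133, 0.3216, 0.3202]
tcp_rot: [[-0.946, -0.324, 0.001], [-0.324, 0.946, 0.002], [-0.002, 0.002, -1.0]]
contact_force: [0.3, 0.9, -0.6]
width: 1.001
```

```bash
python3 - <<'E'
from h import *
im,d=bot.capture("top"); w=cloud("top",d);m=(np.hypot(w[...,0]-.4127,w[...,1]-.32)<.03)&(w[...,2]>.115)&(w[...,2]<.13)
print(m.sum(), np.nanmean(w[m],0))
go(.4129,.3205,.25,198.6)
E
```

```text
0 [nan nan nan]
pos [0.4128 0.3199 0.3154] yaw -161.34 -> xyz cm [-0.06  0.05  6.54] twist 0.06 j7 29.6 F [-0.6 -2.2 -3.1] w 1.001 t 7.48<stdin>:3: RuntimeWarning: Mean of empty slice
```

Call:
{"name": "arm_command", "arguments": {
  "motion": [
    {"xyz":[0,0,3],"twist":0,"gripper":1},
    {"xyz":[0,0,5],"twist":0,"gripper":1},
    {"xyz":[-0.1,0,6.5],"twist":0,"gripper":1},
    {"xyz":[-0.1,0,6.5],"twist":0,"gripper":1},
    {"xyz":[-0.1,0,6.5],"twist":0,"gripper":1}
  ]
}}

```text
time_s: 7.9
ee_pos: [0.4134, 0.3202, 0.2506]
tcp_rot: [[-0.947, -0.32, -0.004], [-0.32, 0.947, -0.003], [0.005, -0.001, -1.0]]
contact_force: [-0.3, 1.3, 0.5]
width: 1.0
```

Call:
{"name": "arm_command", "arguments": {
  "motion": [
    {"xyz":[0,0,0],"twist":0,"gripper":0},
    {"xyz":[0,0,0],"twist":0,"gripper":0},
    {"xyz":[0,0,0],"twist":0,"gripper":0},
    {"xyz":[0,0,0],"twist":0,"gripper":0},
    {"xyz":[0,0,0],"twist":0,"gripper":0}
  ]
}}

```text
time_s: 8.32
ee_pos: [0.4135, 0.3204, 0.2512]
tcp_rot: [[-0.948, -0.32, -0.004], [-0.32, 0.948, -0.002], [0.004, -0.0, -1.0]]
contact_force: [-0.7, -0.3, 19.0]
width: 0.305
```

Call:
{"name": "arm_command", "arguments": {
  "motion": [
    {"xyz":[0,0,0],"twist":0,"gripper":0},
    {"xyz":[0,0,0],"twist":0,"gripper":0},
    {"xyz":[0,0,0],"twist":0,"gripper":0}
  ]
}}

```text
time_s: 8.57
ee_pos: [0.4135, 0.3203, 0.2513]
tcp_rot: [[-0.948, -0.32, -0.003], [-0.32, 0.948, -0.002], [0.004, -0.001, -1.0]]
contact_force: [-1.6, -1.0, 3.0]
width: 0.296
```

```bash
python3 - <<'E'
from h import *
go(.4132,.3202,.25,198.6)
s=bot.get_state(); print(s["tcp_rot"][:,2])
E
```

```text
pos [0.4135 0.3203 0.2513] yaw -161.37 -> xyz cm [ 0.03 -0.    0.13] twist 0.03 j7 24.1 F [-1.6 -1.   3. ] w 0.296 t 8.57
[-0.00345864 -0.00194454 -0.99999213]
```

Call:
{"name": "arm_command", "arguments": {
  "motion": [
    {"xyz":[0,0,-3],"twist":0,"gripper":0},
    {"xyz":[0,0,-6],"twist":0,"gripper":0},
    {"xyz":[0,0,-9],"twist":0,"gripper":0},
    {"xyz":[0,0,-12],"twist":0,"gripper":0},
    {"xyz":[0,0,-13],"twist":0,"gripper":0}
  ]
}}

```text
time_s: 8.98
ee_pos: [0.4139, 0.3214, 0.3847]
tcp_rot: [[-0.948, -0.32, -0.001], [-0.32, 0.948, 0.001], [0.0, 0.001, -1.0]]
contact_force: [0.5, 0.3, -5.1]
width: 0.298
```

```bash
python3 - <<'E'
from h import *
go(.5404,.083,.38,178.9)
E
```

```text
pos [0.4139 0.3214 0.3847] yaw -161.35 -> xyz cm [ -4.36 -26.63   0.44] twist 19.75 j7 34.8 F [ 0.5  0.3 -5.1] w 0.298 t 8.98
```

Call:
{"name": "arm_command", "arguments": {
  "motion": [
    {"xyz":[-4.4,-26.6,0.2],"twist":19.8,"gripper":0},
    {"xyz":[-4.4,-26.6,0.2],"twist":19.8,"gripper":0},
    {"xyz":[-4.4,-26.6,0.2],"twist":19.8,"gripper":0},
    {"xyz":[-4.4,-26.6,0.2],"twist":19.8,"gripper":0},
    {"xyz":[-4.4,-26.6,0.2],"twist":19.8,"gripper":0}
  ]
}}

```text
time_s: 9.4
ee_pos: [0.5124, 0.1346, 0.3813]
tcp_rot: [[-1.0, 0.021, -0.001], [0.021, 1.0, -0.0], [0.001, -0.0, -1.0]]
contact_force: [1.7, 1.2, -3.3]
width: 0.295
```

```bash
python3 - <<'E'
from h import *
go(.5404,.083,.35,178.9)
E
```

```text
pos [0.5124 0.1346 0.3813] yaw 178.82 -> xyz cm [-2.91 -5.1   3.12] twist -0.08 j7 40.9 F [ 1.7  1.2 -3.3] w 0.295 t 9.4
```

Call:
{"name": "arm_command", "arguments": {
  "motion": [
    {"xyz":[-2.9,-5.1,2],"twist":0,"gripper":0},
    {"xyz":[-2.9,-5.1,3.1],"twist":0,"gripper":0},
    {"xyz":[-2.9,-5.1,3.1],"twist":0,"gripper":0},
    {"xyz":[-2.9,-5.1,3.1],"twist":0,"gripper":0},
    {"xyz":[-2.9,-5.1,3.1],"twist":0,"gripper":0}
  ]
}}

```text
time_s: 9.82
ee_pos: [0.5399, 0.0834, 0.3496]
tcp_rot: [[-1.0, 0.02, -0.003], [0.02, 1.0, 0.0], [0.003, 0.0, -1.0]]
contact_force: [0.4, -0.3, -3.8]
width: 0.297
```

```bash
python3 - <<'E'
from h import *
go(.5404,.083,.30,178.9)
for n in("scene","top"):
    im,d=bot.capture(n); np.savez(n+"3.npz",im=im,d=d)
    save(n+"3.png",cv2.resize(im[110:260,150:350],None,fx=4,fy=4,interpolation=cv2.INTER_CUBIC))
E
```

```text
pos [0.5399 0.0834 0.3496] yaw 178.85 -> xyz cm [-0.06 -0.04  4.96] twist -0.05 j7 44.8 F [ 0.4 -0.3 -3.8] w 0.297 t 9.82
```

View pics/scene3.png

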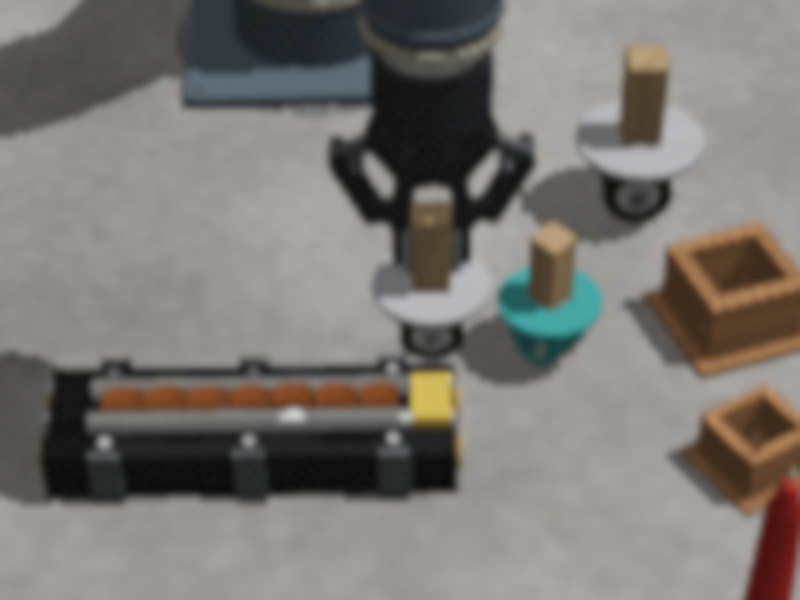

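The scene view shows the roller upright above the yellow block, with its wheel at (430,338) and the hub face towards the camera. The axle is therefore across the mould, as wanted. Lowering to contact.

Call:
{"name": "arm_command", "arguments": {
  "motion": [
    {"xyz":[-0.05,0,2.5],"twist":0,"gripper":0},
    {"xyz":[-0.05,0,4.5],"twist":0,"gripper":0},
    {"xyz":[-0.05,0,4.9],"twist":0,"gripper":0},
    {"xyz":[-0.05,0,4.9],"twist":0,"gripper":0}
  ]
}}

```text
time_s: 10.25
ee_pos: [0.5397, 0.0851, 0.3009]
tcp_rot: [[-1.0, 0.017, -0.003], [0.017, 1.0, -0.0], [0.003, -0.0, -1.0]]
contact_force: [-0.2, -0.2, -4.5]
width: 0.298
```

Call:
{"name": "arm_command", "arguments": {
  "motion": [
    {"xyz":[0,0,0.2],"twist":0,"gripper":0},
    {"xyz":[0,0,0.3],"twist":0,"gripper":0},
    {"xyz":[0,0,0.3],"twist":0,"gripper":0}
  ]
}}

```text
time_s: 10.5
ee_pos: [0.5399, 0.0855, 0.2987]
tcp_rot: [[-1.0, 0.016, -0.002], [0.016, 1.0, 0.0], [0.002, 0.0, -1.0]]
contact_force: [-0.4, -0.8, -4.4]
width: 0.298
```

Call:
{"name": "arm_command", "arguments": {
  "motion": [
    {"xyz":[0,0,0.2],"twist":0,"gripper":0},
    {"xyz":[0,0,0.3],"twist":0,"gripper":0},
    {"xyz":[0,0,0.4],"twist":0,"gripper":0},
    {"xyz":[0,0,0.4],"twist":0,"gripper":0}
  ]
}}

```text
time_s: 10.83
ee_pos: [0.5402, 0.0866, 0.2971]
tcp_rot: [[-1.0, 0.016, 0.001], [0.016, 1.0, 0.001], [-0.001, 0.001, -1.0]]
contact_force: [-4.4, -0.3, 18.0]
width: 0.296
```

Contact is at TCP z = 0.297, as predicted, with about 20 N down. Rolling in −y with about 3 mm of press.

Call:
{"name": "arm_command", "arguments": {
  "motion": [
    {"xyz":[0,-0.6,0.3],"twist":0,"gripper":0},
    {"xyz":[0,-1.2,0.3],"twist":0,"gripper":0},
    {"xyz":[0,-1.8,0.3],"twist":0,"gripper":0},
    {"xyz":[0,-2.4,0.3],"twist":0,"gripper":0},
    {"xyz":[0,-3.0,0.3],"twist":0,"gripper":0}
  ]
}}

```text
time_s: 11.25
ee_pos: [0.5399, 0.0589, 0.2968]
tcp_rot: [[-1.0, 0.014, 0.005], [0.014, 1.0, 0.004], [-0.005, 0.004, -1.0]]
contact_force: [-7.1, 4.8, 22.2]
width: 0.298
```

Call:
{"name": "arm_command", "arguments": {
  "motion": [
    {"xyz":[0,-0.7,0.3],"twist":0.3,"gripper":0},
    {"xyz":[0,-1.4,0.3],"twist":0.3,"gripper":0},
    {"xyz":[0,-2.1,0.3],"twist":0.3,"gripper":0},
    {"xyz":[0,-2.8,0.3],"twist":0.3,"gripper":0},
    {"xyz":[0,-3.5,0.3],"twist":0.3,"gripper":0}
  ]
}}

```text
time_s: 11.67
ee_pos: [0.5396, 0.0264, 0.2967]
tcp_rot: [[-1.0, 0.018, 0.009], [0.018, 1.0, 0.007], [-0.009, 0.007, -1.0]]
contact_force: [-8.6, 4.4, 25.9]
width: 0.297
```

```bash
python3 - <<'E'
from h import *
go(.536,-.16,.2938,178.9)
im,d=bot.capture("scene")
save("s4.png",cv2.resize(im[130:260,140:320],None,fx=4,fy=4,interpolation=cv2.INTER_CUBIC))
E
```

```text
pos [0.5396 0.0264 0.2967] yaw 178.97 -> xyz cm [  0.02 -18.64   0.16] twist 0.07 j7 46.5 F [-8.6  4.4 25.9] w 0.297 t 11.67
```

View pics/s4.png

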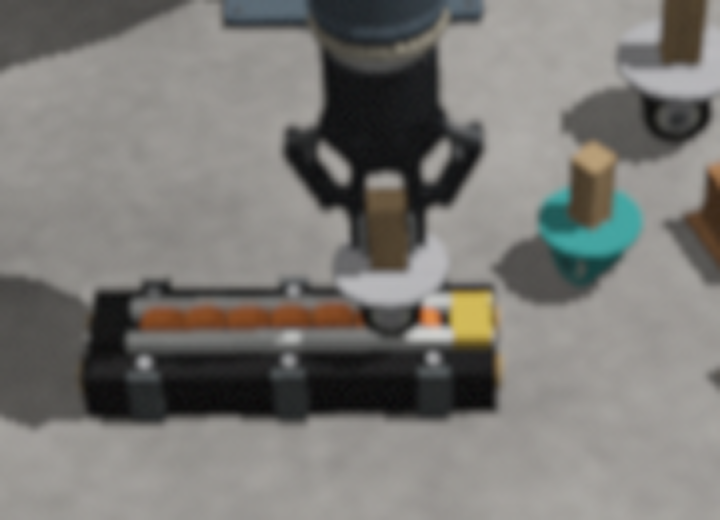

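The scene view shows the wheel at (390,318) over link 2 to 3. Link 1, at (430,318), is level behind it. Continuing with slightly longer steps.

Call:
{"name": "arm_command", "arguments": {
  "motion": [
    {"xyz":[0,-1,0.25],"twist":0,"gripper":0},
    {"xyz":[0,-2,0.25],"twist":0,"gripper":0},
    {"xyz":[0,-3,0.25],"twist":0,"gripper":0},
    {"xyz":[0,-4,0.25],"twist":0,"gripper":0},
    {"xyz":[0,-5,0.25],"twist":0,"gripper":0}
  ]
}}

```text
time_s: 12.13
ee_pos: [0.5389, -0.0241, 0.2967]
tcp_rot: [[-1.0, 0.018, 0.012], [0.018, 1.0, 0.006], [-0.012, 0.006, -1.0]]
contact_force: [-8.5, 2.3, 26.0]
width: 0.297
```

Call:
{"name": "arm_command", "arguments": {
  "motion": [
    {"xyz":[0,-1,0.25],"twist":0.1,"gripper":0},
    {"xyz":[0,-2,0.25],"twist":0.1,"gripper":0},
    {"xyz":[0,-3,0.25],"twist":0.1,"gripper":0},
    {"xyz":[0,-4,0.25],"twist":0.1,"gripper":0},
    {"xyz":[0,-5,0.25],"twist":0.1,"gripper":0}
  ]
}}

```text
time_s: 12.55
ee_pos: [0.5382, -0.0725, 0.2967]
tcp_rot: [[-1.0, 0.019, 0.015], [0.019, 1.0, 0.007], [-0.015, 0.007, -1.0]]
contact_force: [-8.7, 2.1, 28.7]
width: 0.301
```

```bash
python3 - <<'E'
from h import *
go(.5358,-.16,.2938,178.9)
E
```

```text
pos [ 0.5382 -0.0725  0.2967] yaw 178.91 -> xyz cm [ 0.08 -8.75  0.23] twist 0.01 j7 56.7 F [-8.7  2.1 28.7] w 0.301 t 12.55
```

Call:
{"name": "arm_command", "arguments": {
  "motion": [
    {"xyz":[0.1,-1,0.2],"twist":0,"gripper":0},
    {"xyz":[0.2,-2,0.2],"twist":0,"gripper":0},
    {"xyz":[0.3,-3,0.2],"twist":0,"gripper":0},
    {"xyz":[0.3,-4,0.2],"twist":0,"gripper":0},
    {"xyz":[0.3,-5,0.2],"twist":0,"gripper":0}
  ]
}}

```text
time_s: 12.97
ee_pos: [0.5357, -0.1216, 0.2968]
tcp_rot: [[-1.0, 0.018, 0.02], [0.019, 1.0, 0.008], [-0.02, 0.008, -1.0]]
contact_force: [-1.8, 4.5, 14.9]
width: 0.296
```

Call:
{"name": "arm_command", "arguments": {
  "motion": [
    {"xyz":[0.1,-1,0.2],"twist":0,"gripper":0},
    {"xyz":[0.1,-2,0.2],"twist":0,"gripper":0},
    {"xyz":[0.1,-3,0.2],"twist":0,"gripper":0},
    {"xyz":[0.1,-4,0.2],"twist":0,"gripper":0},
    {"xyz":[0.1,-4,0.2],"twist":0,"gripper":0}
  ]
}}

```text
time_s: 13.38
ee_pos: [0.5345, -0.1632, 0.2968]
tcp_rot: [[-1.0, 0.021, 0.023], [0.021, 1.0, 0.005], [-0.023, 0.006, -1.0]]
contact_force: [-5.2, -1.1, 19.4]
width: 0.298
```

```bash
python3 - <<'E'
from h import *
go(.5358,-.16,.2938,178.9)
im,d=bot.capture("scene")
save("s5.png",cv2.resize(im[130:260,140:320],None,fx=4,fy=4,interpolation=cv2.INTER_CUBIC))
E
```

```text
pos [ 0.5345 -0.1632  0.2968] yaw 178.79 -> xyz cm [-0.11  0.32  0.3 ] twist -0.11 j7 66.1 F [-5.2 -1.1 19.4] w 0.298 t 13.38
```

View pics/s5.png

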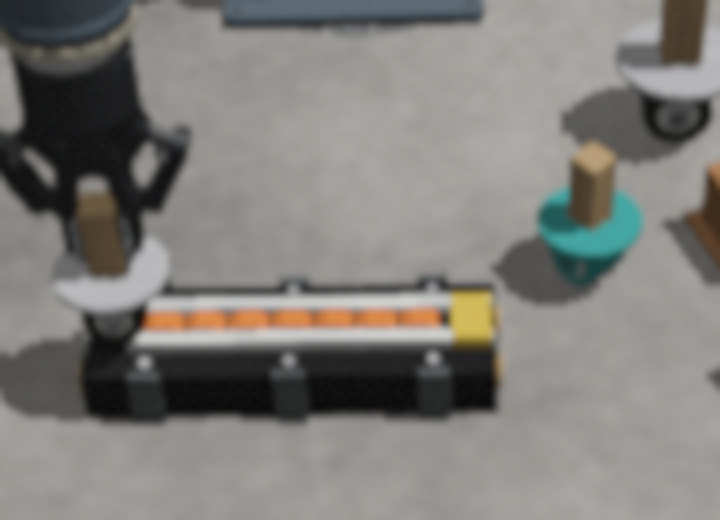

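All seven links look level with the lips in the scene view, at (165–420, 318), and the wheel at (115,320) is on the black block. Lifting and checking heights by depth.

Call:
{"name": "arm_command", "arguments": {
  "motion": [
    {"xyz":[0,0,-3],"twist":0,"gripper":0},
    {"xyz":[0,0,-6],"twist":0,"gripper":0},
    {"xyz":[0,0,-9],"twist":0,"gripper":0},
    {"xyz":[0,0,-9],"twist":0,"gripper":0}
  ]
}}

```text
time_s: 13.77
ee_pos: [0.5338, -0.1622, 0.3925]
tcp_rot: [[-0.999, 0.02, 0.031], [0.021, 1.0, 0.004], [-0.031, 0.004, -1.0]]
contact_force: [2.1, 0.9, -3.7]
width: 0.296
```

```bash
python3 - <<'E'
from h import *
go(.5358,-.16,.385,178.9); print(bot.get_state()["tcp_rot"][:,2])
c=np.array([.538,-.044]); u=np.array([.019,.9998]); v=np.array([.9998,-.019])
for n in("top","scene","top"):
    for tag in (0,1):
        if tag: im,d=bot.capture(n)
        else: z=np.load(n+"0.npz"); im,d=z["im"],z["d"]
        w=cloud(n,d); q=w[...,:2]-c; a=q@u*1000; b=q@v*1000
        f=lambda m: (np.nanmedian(w[...,2][m])*1000).round(1) if m.sum() else None
        print(n,"after" if tag else "before",[f((abs(a-y)<5)&(abs(b)<6)&(w[...,2]>.04)) for y in range(90,-91,-30)],"lips",f((abs(a)<100)&(abs(abs(b)-16.5)<3)&(w[...,2]>.04)))
im,d=bot.capture("scene"); save("s6.png",cv2.resize(im[110:260,120:320],None,fx=4,fy=4,interpolation=cv2.INTER_CUBIC))
E
```

```text
pos [ 0.5338 -0.1622  0.3925] yaw 178.82 -> xyz cm [-0.17  0.22  0.75] twist -0.08 j7 72.4 F [ 2.1  0.9 -3.7] w 0.296 t 13.77
[ 0.03133762  0.00373045 -0.99950189]
top before [np.float64(61.7), np.float64(61.8), np.float64(63.5), np.float64(62.2), np.float64(62.3), np.float64(63.0), np.float64(61.7)] lips 57.0
top after [np.float64(56.6), np.float64(55.7), np.float64(57.7), np.float64(58.6), np.float64(57.1), np.float64(574.4), np.float64(276.3)] lips 428.8
scene before [np.float64(60.7), np.float64(61.5), np.float64(58.7), np.float64(59.0), np.float64(60.2), np.float64(62.4), np.float64(60.1)] lips 54.8
scene after [np.float64(55.0), np.float64(55.4), np.float64(57.0), np.float64(55.6), np.float64(55.9), np.float64(315.4), np.float64(273.8)] lips 280.1
top before [np.float64(61.7), np.float64(61.8), np.float64(63.5), np.float64(62.2), np.float64(62.3), np.float64(63.0), np.float64(61.7)] lips 57.0
top after [np.float64(57.1), np.float64(57.8), np.float64(57.6), np.float64(56.6), np.float64(57.4), np.float64(560.7), np.float64(270.8)] lips 424.7
```

View pics/s6.png

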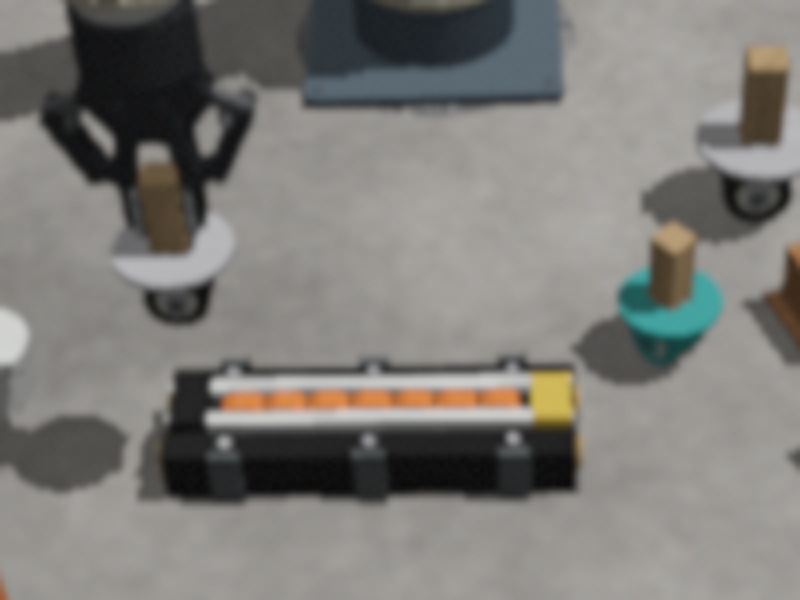

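Links 1–5 now read at lip height (55–58 mm, against 59–63 before). Links 6 and 7 are hidden by the arm, so I'll recheck them from home. Returning to the cradle.

```bash
cat >> h.py <<'E'
HG=np.array([.4135,.3203,.2513])+.155*np.array([-.0035,-.0019,-1.])
def gog(dz,yaw=198.63,g=HG):
    R=np.array(bot.get_state()["tcp_rot"]); t=g+[0,0,dz]-.155*R[:,2]; print("tilt",R[:,2].round(4)); go(*t,yaw)
E
python3 -c "
from h import *
gog(.14)"
```

```text
tilt [ 0.0217  0.0052 -0.9998]
pos [ 0.5319 -0.1633  0.3858] yaw 178.8 -> xyz cm [13.22 47.98 -0.56] twist -19.83 j7 72.2 F [-0.4 -0.4 -4.7] w 0.297 t 13.97
```

Call:
{"name": "arm_command", "arguments": {
  "motion": [
    {"xyz":[13.2,48,-0.6],"twist":-10,"gripper":0},
    {"xyz":[13.2,48,-0.6],"twist":-10,"gripper":0},
    {"xyz":[13.2,48,-0.6],"twist":-10,"gripper":0},
    {"xyz":[13.2,48,-0.6],"twist":-10,"gripper":0},
    {"xyz":[13.2,48,-0.6],"twist":-10,"gripper":0}
  ]
}}

```text
time_s: 14.38
ee_pos: [0.4799, 0.0401, 0.3875]
tcp_rot: [[-0.988, -0.153, 0.019], [-0.153, 0.988, 0.005], [-0.02, 0.002, -1.0]]
contact_force: [1.3, 0.3, -4.6]
width: 0.296
```

```bash
python3 -c "
from h import *
gog(.14)"
```

```text
tilt [ 0.0195  0.0052 -0.9998]
pos [0.4799 0.0401 0.3875] yaw -171.22 -> xyz cm [ 2.65 28.65 -0.36] twist -9.85 j7 58.9 F [ 1.3  0.3 -4.6] w 0.296 t 14.38
```

Call:
{"name": "arm_command", "arguments": {
  "motion": [
    {"xyz":[2.7,28.7,-0.4],"twist":-9.9,"gripper":0},
    {"xyz":[2.7,28.7,-0.4],"twist":-9.9,"gripper":0},
    {"xyz":[2.7,28.7,-0.4],"twist":-9.9,"gripper":0},
    {"xyz":[2.7,28.7,-0.4],"twist":-9.9,"gripper":0},
    {"xyz":[2.7,28.7,-0.4],"twist":-9.9,"gripper":0}
  ]
}}

```text
time_s: 14.8
ee_pos: [0.4286, 0.2421, 0.3896]
tcp_rot: [[-0.947, -0.32, 0.018], [-0.32, 0.947, 0.004], [-0.018, -0.002, -1.0]]
contact_force: [2.0, 0.6, -4.1]
width: 0.3
```

```bash
python3 -c "
from h import *
gog(.13)"
```

```text
tilt [ 0.0175  0.0042 -0.9998]
pos [0.4286 0.2421 0.3896] yaw -161.33 -> xyz cm [-0.72  7.91  0.83] twist 0.04 j7 42.8 F [ 2.   0.6 -4.1] w 0.3 t 14.8
```

Call:
{"name": "arm_command", "arguments": {
  "motion": [
    {"xyz":[-0.7,7.9,0.8],"twist":0,"gripper":0},
    {"xyz":[-0.7,7.9,0.8],"twist":0,"gripper":0},
    {"xyz":[-0.7,7.9,0.8],"twist":0,"gripper":0},
    {"xyz":[-0.7,7.9,0.8],"twist":0,"gripper":0},
    {"xyz":[-0.7,7.9,0.8],"twist":0,"gripper":0}
  ]
}}

```text
time_s: 15.22
ee_pos: [0.4099, 0.3188, 0.3802]
tcp_rot: [[-0.947, -0.321, 0.016], [-0.321, 0.947, 0.002], [-0.016, -0.003, -1.0]]
contact_force: [0.8, -0.7, -4.5]
width: 0.298
```

```bash
python3 -c "
from h import *
gog(.06)
im,d=bot.capture('scene'); save('s7.png',cv2.resize(im[110:250,240:420],None,fx=4,fy=4,interpolation=cv2.INTER_CUBIC))"
```

```text
tilt [ 0.0157  0.0022 -0.9999]
pos [0.4099 0.3188 0.3802] yaw -161.27 -> xyz cm [0.02 0.08 6.9 ] twist 0.1 j7 34.0 F [ 0.8 -0.7 -4.5] w 0.298 t 15.22
```

View pics/s7.png

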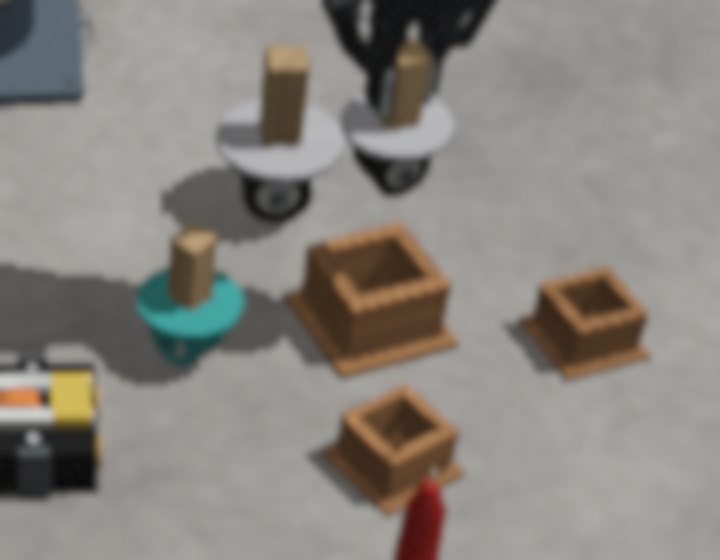

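```bash
python3 - <<'E'
from h import *
gog(.06)
for n in("scene",):
    im,d=bot.capture(n); w=cloud(n,d); hsv=cv2.cvtColor(im,cv2.COLOR_RGB2HSV)
    m=(np.hypot(w[...,0]-.413,w[...,1]-.32)<.045)&(hsv[...,1]<50)&(abs(w[...,2]-.195)<.012)
    for src,lab in((m,"held"),):
        p=w[src]; c=p.mean(0); n_=np.linalg.svd(p-c)[2][2]; print(lab,len(p),c.round(4),(n_*np.sign(n_[2])).round(3))
    z=np.load("s2.npz"); im,d=z["im"],z["d"]; w=cloud(n,d); hsv=cv2.cvtColor(im,cv2.COLOR_RGB2HSV)
    m=(np.hypot(w[...,0]-.413,w[...,1]-.32)<.045)&(hsv[...,1]<50)&(abs(w[...,2]-.190)<.012)
    p=w[m]; c=p.mean(0); n_=np.linalg.svd(p-c)[2][2]; print("first lift",len(p),c.round(4),(n_*np.sign(n_[2])).round(3))
E
```

```text
tilt [ 0.0162  0.0021 -0.9999]
pos [0.4104 0.318  0.3805] yaw -161.38 -> xyz cm [0.06 0.18 6.92] twist -0.01 j7 34.0 F [-0.1  0.  -4.2] w 0.303 t 15.27
held 294 [0.4249 0.3144 0.1941] [0.017 0.004 1.   ]
first lift 304 [0.4245 0.3191 0.1894] [ 0.019 -0.011  1.   ]
```

The disc is level and hasn't slipped in the grip (height 0.194, as expected). Lowering into the pocket.

Call:
{"name": "arm_command", "arguments": {
  "motion": [
    {"xyz":[0.05,0.15,2.5],"twist":0,"gripper":0},
    {"xyz":[0.05,0.15,5],"twist":0,"gripper":0},
    {"xyz":[0.05,0.15,7],"twist":0,"gripper":0},
    {"xyz":[0.05,0.15,7],"twist":0,"gripper":0}
  ]
}}

```text
time_s: 15.65
ee_pos: [0.4115, 0.3162, 0.3073]
tcp_rot: [[-0.949, -0.315, 0.013], [-0.315, 0.949, -0.002], [-0.011, -0.006, -1.0]]
contact_force: [0.2, -0.4, -3.3]
width: 0.293
```

```bash
python3 -c "
from h import *
gog(.0)"
```

```text
tilt [ 0.0126 -0.0021 -0.9999]
pos [0.4115 0.3162 0.3073] yaw -161.62 -> xyz cm [-0.03  0.44  5.6 ] twist -0.25 j7 28.1 F [ 0.2 -0.4 -3.3] w 0.293 t 15.65
```

Call:
{"name": "arm_command", "arguments": {
  "motion": [
    {"xyz":[0,0.45,0.5],"twist":-0.3,"gripper":0},
    {"xyz":[0,0.45,2],"twist":-0.3,"gripper":0},
    {"xyz":[0,0.45,3],"twist":-0.3,"gripper":0},
    {"xyz":[0,0.45,3],"twist":-0.3,"gripper":0}
  ]
}}

```text
time_s: 15.98
ee_pos: [0.4107, 0.3196, 0.2763]
tcp_rot: [[-0.948, -0.319, 0.012], [-0.319, 0.948, -0.003], [-0.01, -0.007, -1.0]]
contact_force: [-1.0, -1.6, -5.0]
width: 0.298
```

```bash
python3 -c "
from h import *
gog(.0)"
```

```text
tilt [ 0.0116 -0.0034 -0.9999]
pos [0.4107 0.3196 0.2763] yaw -161.37 -> xyz cm [-0.05  0.09  2.51] twist -0.0 j7 25.2 F [-1.  -1.6 -5. ] w 0.298 t 15.98
```

Call:
{"name": "arm_command", "arguments": {
  "motion": [
    {"xyz":[-0.05,0.1,1.2],"twist":0,"gripper":0},
    {"xyz":[-0.05,0.1,2.2],"twist":0,"gripper":0},
    {"xyz":[-0.05,0.1,2.5],"twist":0,"gripper":0},
    {"xyz":[-0.05,0.1,2.5],"twist":0,"gripper":0}
  ]
}}

```text
time_s: 16.32
ee_pos: [0.4111, 0.3207, 0.2514]
tcp_rot: [[-0.948, -0.319, 0.012], [-0.319, 0.948, -0.004], [-0.01, -0.008, -1.0]]
contact_force: [-0.6, 0.4, -3.9]
width: 0.299
```

```bash
python3 -c "
from h import *
gog(.0)"
```

```text
tilt [ 0.012  -0.004  -0.9999]
pos [0.4111 0.3207 0.2514] yaw -161.37 -> xyz cm [-0.   -0.01  0.01] twist -0.0 j7 22.8 F [-0.6  0.4 -3.9] w 0.299 t 16.32
```

Call:
{"name": "arm_command", "arguments": {
  "motion": [
    {"xyz":[0,0,0.1],"twist":0,"gripper":0},
    {"xyz":[0,0,0.1],"twist":0,"gripper":1},
    {"xyz":[0,0,0],"twist":0,"gripper":1},
    {"xyz":[0,0,0],"twist":0,"gripper":1},
    {"xyz":[0,0,0],"twist":0,"gripper":1}
  ]
}}

```text
time_s: 16.73
ee_pos: [0.4111, 0.3209, 0.2515]
tcp_rot: [[-0.948, -0.319, 0.012], [-0.319, 0.948, -0.004], [-0.011, -0.007, -1.0]]
contact_force: [-0.3, 1.2, 0.7]
width: 0.856
```

Call:
{"name": "arm_command", "arguments": {
  "motion": [
    {"xyz":[0,0,-3],"twist":0,"gripper":1},
    {"xyz":[0,0,-6],"twist":0,"gripper":1},
    {"xyz":[0,0,-10],"twist":0,"gripper":1},
    {"xyz":[0,0,-13],"twist":0,"gripper":1},
    {"xyz":[0,0,-13],"twist":0,"gripper":1}
  ]
}}

```text
time_s: 17.15
ee_pos: [0.4096, 0.3231, 0.387]
tcp_rot: [[-0.947, -0.32, 0.018], [-0.32, 0.948, 0.002], [-0.018, -0.004, -1.0]]
contact_force: [0.9, 0.3, -0.5]
width: 1.0
```

```bash
python3 -c "
from h import *
go(.5,.15,.38,198)
s=bot.get_state(); print(s['tcp_rot'].round(3))"
```

```text
pos [0.4096 0.3231 0.387 ] yaw -161.35 -> xyz cm [ -3.01 -19.29   0.83] twist 0.65 j7 34.0 F [ 0.9  0.3 -0.5] w 1.0 t 17.15
[[-0.947 -0.32   0.018]
 [-0.32   0.948  0.002]
 [-0.018 -0.004 -1.   ]]
```

```bash
python3 - <<'E'
from h import *
c=np.array([.538,-.044]); u=np.array([.019,.9998]); v=np.array([.9998,-.019])
for n in("top","scene"):
    im,d=bot.capture(n); w=cloud(n,d); q=w[...,:2]-c; a=q@u*1000; b=q@v*1000; Z=w[...,2]
    f=lambda m: (np.nanmedian(Z[m])*1000).round(1) if m.sum() else None
    print(n,[f((abs(a-y)<5)&(abs(b)<6)&(Z>.04)) for y in range(90,-91,-30)],"lips",f((abs(a)<100)&(abs(abs(b)-16.5)<3)&(Z>.04)))
    hsv=cv2.cvtColor(im,cv2.COLOR_RGB2HSV); r=np.hypot(w[...,0]-.413,w[...,1]-.32)
    m=(r<.03)&(Z>.119)&(Z<.132); print("handle top",m.sum(),np.nanmean(w[m],0).round(4))
    m=(r<.05)&(hsv[...,1]<60)&(Z>.058)&(Z<.075); p=w[m]
    if len(p)>20: nn=np.linalg.svd(p-p.mean(0))[2][2]; print("disc",len(p),p.mean(0).round(4),(nn*np.sign(nn[2])).round(3))
    save(n+"9.png",cv2.resize(im[100:260,90:420],None,fx=2.4,fy=2.4,interpolation=cv2.INTER_CUBIC))
E
```

```text
top [np.float64(57.2), np.float64(58.3), np.float64(58.1), np.float64(57.1), np.float64(57.9), np.float64(57.0), np.float64(55.7)] lips 57.1
handle top 0 [nan nan nan]
scene [np.float64(56.2), np.float64(54.8), np.float64(55.3), np.float64(56.8), np.float64(56.0), np.float64(54.8), np.float64(56.7)] lips 54.3
handle top 61 [0.4161 0.3177 0.1235]
disc 296 [0.4213 0.3162 0.065 ] [-0.016  0.003  1.   ]<stdin>:8: RuntimeWarning: Mean of empty slice
```

View pics/scene9.png

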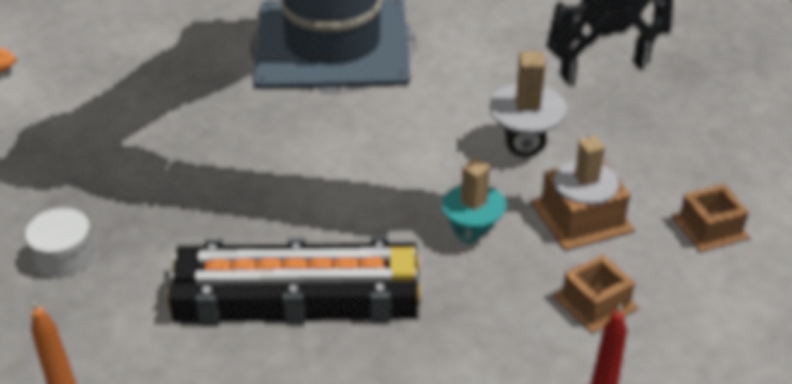

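```bash
python3 - <<'E'
from h import *
c=np.array([.538,-.044]); u=np.array([.019,.9998]); v=np.array([.9998,-.019])
for n in("top","scene"):
    w=np.mean([cloud(n,bot.capture(n)[1]) for _ in range(8)],0)
    q=w[...,:2]-c; a=q@u*1000; b=q@v*1000; Z=w[...,2]*1000
    for y in range(90,-91,-30):
        k=(abs(a-y)<6)&(Z>40)&(Z<75); print(n,y,Z[k&(abs(b)<6)].mean().round(2),"lips",Z[k&(abs(abs(b)-16.5)<3.5)].mean().round(2))
s=bot.get_state(); print(s["contact_force"],s["joint_velocities"].round(2),s["time_s"])
E
```

```text
top 90 57.1 lips 57.05
top 60 56.78 lips 57.19
top 30 56.91 lips 57.25
top 0 56.92 lips 57.14
top -30 56.99 lips 57.13
top -60 57.15 lips 57.15
top -90 56.9 lips 56.97
scene 90 55.87 lips 53.03
scene 60 55.87 lips 53.64
scene 30 55.0 lips 53.13
scene 0 55.32 lips 53.68
scene -30 55.72 lips 54.08
scene -60 55.25 lips 53.75
scene -90 55.62 lips 53.26
[-0.36413289  0.25397513 -0.65327236] [ 0.   -0.01  0.05  0.06  0.04  0.01  0.02] 18.05
```

All seven links are level with the lips to within 0.5 mm in the averaged top view. The roller is home and the arm is clear, so I'm handing in.

```bash
python3 -c "
from station import bot
print(bot.close_job())"
```

```text
the job is handed in; nothing more can be done
None
```

The seal bar is rolled flush, the roller is back in its cradle and released, and the job is handed in at about 18 s of the 64 s allowed. No verdict was reported.

**What I did**
- I lifted the small silver roller from the 100 mm cradle. The wheel's axle turned out to lie along the jaws, so I set it back and regrasped it a quarter turn round.
- I lowered it onto the yellow block and rolled about 250 mm to the black block, pressing with roughly 20–30 N.
- I then stood the roller back in its cradle, let go and backed off upwards.

**Last checks**
- **Links:** averaged over eight top-view depth frames, all seven are within 0.5 mm of the lips. The scene camera put them 1.6–2.8 mm above the lips, which disagrees. I trusted the top view because the scene camera sees the narrow lips at a slant and read them 2–3 mm low. The wheel also ran at constant height on the lips the whole way.
- **Roller:** the guard disc is at 65 mm and within 0.02 rad of level. The handle is within about 2 mm of where it started, judged from the scene view only because the arm hid it from the top camera.
- **Bystanders:** the tin and the two candles (partly cut off in the last view) look undisturbed. I did not measure them again.
- **Wheel turn:** it was not read directly. A rolled distance of 250 mm is about 11 rad, against the 3 rad required.
- **Tool tilt:** it reached 0.03 rad by the end of the rolling and the lift off the mould, and did no visible harm.

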